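# Run a brass blank along the rail into the corner pocket

## Robot

A 7-joint arm with a two-finger parallel gripper is mounted at the origin on a cart in front of the work surface, level with it; the furniture and walls round the work are solid. World frame = base frame: x ahead of the robot, y to its left, z up, the work surface at z = 0. Lengths are in m, angles in rad, forces in N, time in s.
With the tool pointing down it reaches from about 0.4 to 0.85 m from the base axis. Payload 4.5 kg.
Tool frame: the origin (TCP) lies where the fingers leave the gripper's body, on its centre line; the fingertips stand 64 mm ahead of it and the grasp point (between the pads) lies 45 mm ahead of it; z points along the fingers, y is the line along which they close (so a half turn about z gives the same grasp; the last joint's range is limited). The gripper opens to 88 mm and grips with 3 to 60 N. Pads are 18 mm wide; open, the fingers measure 123 mm over their backs; the gripper's body (75 mm by 187 mm) begins 45 mm behind the grasp point.
Start: joints at [1.134, 0.689, -0.195, 1.565, 0.157, 0.902, -0.215], TCP at [0.284, -0.557, 0.303] pointing down, gripper open.
Joint ranges: [-3.01, 3.01], [-0.46, 2.08], [-1.47, 1.51], [0.13, 2.56], [-1, 4.14], [0.04, 2.09], [-2.66, 2.66]. Speed limits (rad/s): [2.57, 2.57, 3.14, 3.14, 3.14, 3.14, 3.14].

## Interface

Orientations are given as a unit quaternion [x, y, z, w].
In Python, from plant import r gives the robot as it stands.
- The arm moves only by the tool play_rows, never from a script. Its arguments are lists of equal length, an entry for each row: "translation": the shift along the tool's x, y, z in m, a list of three; "delta_rot": the turn, a rotation vector about the tool's x, y, z in degrees, a list of three; "grip": the opening, from -1 (shut) to 1 (fully open). In form: {"translation": [[x, y, z], ...], "delta_rot": [[rx, ry, rz], ...], "grip": [grip, ...]}. A call has 1 to 20 rows; each row shifts and turns the commanded pose from where the row before left it, along the tool's axes as they then stand; what a row does not reach is not made up. A row lasts 1/8 s, in which the tool goes at most 62.5 mm and 10.7 degrees, less where a joint would pass 70% of its speed; a pose out of reach is approached as far as the arm can. A call with a gripper value outside its range is refused whole. The fingers move at their own pace and stop on an object; "squeeze" is the grip in N (left out, the last holds). Time passes only in rows, so rows that do not move let the fingers close. It gives the time, the measured TCP pose, the force, the opening and the grip force at its end, in the units of the state.
- r.get_state(): the state, without advancing time (a new reading comes with each control period).
- r.snapshot(name): name is "side" or "top" or "wrist"; returns the picture (480x640x3 uint8, blue, green, red); there is no depth.
- r.get_calibration(name): a dict with "intrinsics" (3x3 intrinsics, pixels), "k1" (the pictures are not rectified: a ray, as slopes to the right and down, at radius r is drawn at 1 + k1 r^2 times it, then the intrinsics apply), "eye" and "rotation" of the camera in the world. Camera axes: x right, y up, looking along -z (the intrinsics and any distortion apply to the point x, -y, -z); pixel columns grow to the right and rows downward; lengths in m; the calibration is good to about 2 mm. A picture is of the moment at which its call begins: read the wrist's pose just before it. get_calibration takes no time and is no camera call; for the wrist camera it gives the pose at the moment of the call.
- r.finish_job(): hands the job in; it is judged then, once.
Trained networks look in the newest picture that a camera, given by its name, has taken for a name from the list of things; names that differ only in an ending like _2 or _b are one class to them, and where a whole thing is asked for, a point or a joint stands for the part that bears it (a point fixed in the world has none). Each returns a list of dicts, best first, with "confidence" (0 to 1); they miss things now and then, are a little off and sometimes report something else, mostly with a low value. They report only what shows in the picture. A call takes as long as a camera call. They do not tell look-alikes from the thing itself.
- r.look_for(camera, target): "point" ([x, y, z] in m, in world coordinates, good to about 4 mm: the middle of the surface that is visible of it).
- r.silhouettes(camera, target): "pixels" (480x640 bool, what is visible of it).
The state is a dict: "clock": time; "q": joint angles; "qd": joint speeds; "joint_torque": joint torques, N m; "tool_pos": TCP position; "eef_rot": TCP orientation; "contact_force": force on the tool from outside, world axes, zero at the start; "moment": the same for the moment, N m; "opening": opening from 0.0 (shut) to 1.0 (fully open); "finger_force": force on a finger pad.
Only numpy, scipy, OpenCV 4.12 (cv2) and the standard library are available. Lean on these libraries where they do the work, as an engineer would, in place of code of your own. Each camera call takes 0.05 s, during which the arm holds its last target. There are 200 camera calls.

## Task

With the fingertips, push the round brass blank straight across the aluminium plate until it sits against the steel rail, before it gets anywhere near the pocket; then, keeping it against the rail, slide it along into the blue corner pocket until it is fully home, touching both the rail and the blue end stop. It must stay flat on the plate all the time: do not pick it up. Leave the nut on the plate and the other things on the bench where they are, and finish with the hand clear of everything.

Things in the scene. Friction and masses are not known exactly. Their poses are not given: they have to be found in the camera images.
- brass_blank: Round brass blank (a turned disc), 62 mm across (radius 31 mm), its rim 16 mm high, with a small flat boss 24 mm across on top (18 mm high in all), about 0.4 kg (2 to 5 N slide it; leaned hard on the rail it jams), lying flat on the right-hand, open part of the aluminium plate. Origin: centre of its underside.
- nest_plate: Aluminium plate, 10 mm thick, on feet fixed to the bench, often askew. Origin: at bench height under the plate. Axes: x across the plate toward the rail (roughly away from the robot), y along the rail toward the pocket (roughly to the robot's left), z up. It covers x -85 to +95 mm, y -140 to +140 mm, top at z = 34 mm; the bars on it are 14 mm high (tops at z = 48 mm).
- rail_face (a point): Middle of the steel rail's guiding face, at the plate's top: x = +70 mm, y = 0 in the plate's frame; the face looks to -x and runs from y = -135 to +135 mm. Axes as the plate's.
- stop_face (a point): Blue end stop, the point of its face where it meets the rail, at the plate's top: x = +70, y = +125 mm in the plate's frame; the face looks to -y and runs from x = -5 to +70 mm. Axes as the plate's.
- lip_nose (a point): Round nose of the blue lip, a bar 10 mm thick parallel to the rail, at the plate's top: x = -1, y = +91 mm in the plate's frame (nose radius 5 mm). From there the lip runs to the end stop; its face toward the rail is at x = +4 mm, so the pocket is 66 mm wide, open toward -y.
- pocket_home (a point): Point on the plate's top face where the blank's centre lies when it touches both rail and end stop: x = +39 mm, y = +94 mm, z = 34 mm in the plate's frame. Axes as the plate's.
- brown_nut: Brown rusty hex nut, 22 x 19 mm, 11 mm high, standing loose on the plate's corner in front of the lip, on the robot's side (about x = -55 mm, y = +75 to +100 mm in the plate's frame). Leave it alone. Origin: centre of its underside.
- bolt: Hex bolt standing upright on its head, 20 x 23 mm, 48 mm high, loose on the bench left of the plate. Origin: centre of its underside.
- tin: Round dark-green tin with a yellowish lid, 74 mm across, 60 mm high, loose on the bench left of the plate. Origin: centre of its underside.
- red_cap: Red plastic cap, 26 mm across, 12 mm high, loose on the bench at the left. Origin: centre of its underside.
Not all that is in view belongs to the job. There is more than one size of the brass_blank; the one meant has the size given above.

How it is judged:
On the way:
1. the blank lies flat against the rail (gap under 3 mm), its centre still more than 74 mm short of its final place along the rail (x of brass_blank in the frame of nest_plate above 0.036 m and y of brass_blank in the frame of nest_plate below 0.02 m and z of brass_blank in the frame of nest_plate between 0.03 and 0.038 m and angle between brass_blank's own z axis and vertical below 0.08 rad), for 0.1 s.
At the end, for the whole second after the job is handed in: The blank lies flat and still in the corner pocket, within 3 mm of touching the rail and within 3 mm of touching the end stop; nut, bolt, tin and red cap are within 15 mm of where they stood (x of brass_blank in the frame of nest_plate between 0.036 and 0.042 m and y of brass_blank in the frame of nest_plate between 0.091 and 0.097 m and z of brass_blank in the frame of nest_plate between 0.03 and 0.038 m and angle between brass_blank's own z axis and vertical below 0.08 rad and linear speed of brass_blank below 0.01 m/s and distance of each of brown_nut, bolt, tin, red_cap from where it was at the start of the episode below 0.015 m).
It fails at once if the blank is picked up: its underside more than 8 mm above the plate, or tipped more than 20 degrees (z of brass_blank in the frame of nest_plate above 0.042 m or angle between brass_blank's own z axis and vertical above 0.35 rad).
It fails at once if the blank is pushed off the plate (z of brass_blank in the frame of nest_plate below 0.028 m).
It fails at once if the blank comes away from the rail: more than 10 mm off it over the last 64 mm of the way to its final place (y of brass_blank in the frame of nest_plate above 0.03 m and x of brass_blank in the frame of nest_plate below 0.029 m).
It fails at once if the nut, the bolt, the tin or the red cap is moved more than 15 mm (distance of any of brown_nut, bolt, tin, red_cap from where it was at the start of the episode above 0.015 m).
It also fails if it takes over 45 s, if anything falls off the work surface, if the arm or the gripper's body presses on something with over 40 N, if the wrist force passes 120 N, or if a joint passes its speed limit or range.

## Working session

There is one attempt and no reset: what is moved stays moved. The work goes in short steps, Python scripts to look and compute and a tool call to move; the robot and the scene stay as the last step left them, time stands still between calls to the robot, and variables do not carry over. Pictures are saved under pics/ and viewed, at most 10 in all, crops included, and the job is handed in when it is done.

Besides the shell and the picture viewer there is one more tool, called as name(argument=value, ...) on one line, values as JSON. play_rows: Moves the arm, as the interface text tells. Its arguments: {"type":"object","properties":{"translation":{"type":"array","items":{"type":"array","items":{"type":"number"}}},"delta_rot":{"type":"array","items":{"type":"array","items":{"type":"number"}}},"grip":{"type":"array","items":{"type":"number"}},"squeeze":{"type":"number"}},"required":["translation","delta_rot","grip"]}

```bash
mkdir -p pics; ls
cat > h.py <<'E'
import numpy as np, cv2
from plant import r
from scipy.spatial.transform import Rotation as R
def proj(c,P):
    P=np.atleast_2d(P); p=(P-np.array(c["eye"]))@np.array(Rm(c))
    s=np.c_[p[:,0]/-p[:,2],-p[:,1]/-p[:,2]]; s=s*(1+c["k1"]*(s**2).sum(1))[:,None]
    K=np.array(c["intrinsics"]); return s@K[:2,:2].T+K[:2,2]
def Rm(c):
    m=np.array(c["rotation"]); return m if m.shape==(3,3) else R.from_quat(m).as_matrix()
def unproj(c,uv,z):
    K=np.array(c["intrinsics"]); uv=np.atleast_2d(uv).astype(float); d=(uv-K[:2,2])@np.linalg.inv(K[:2,:2]).T
    s=d.copy()
    for _ in range(20): s=d/(1+c["k1"]*(s**2).sum(1))[:,None]
    ray=np.c_[s[:,0],-s[:,1],-np.ones(len(s))]@Rm(c).T
    e=np.array(c["eye"]); return e+ray*((z-e[2])/ray[:,2])[:,None]
E
python3 - <<'E'
from h import *
for n in ["top","side"]:
    im=r.snapshot(n); cv2.imwrite(f"pics/{n}0.png",im); c=r.get_calibration(n); print(n,c)
    for t in ["brass_blank","nest_plate","rail_face","stop_face","lip_nose","pocket_home","brown_nut","bolt","tin","red_cap"]:
        try: print(t,[(np.round(d["point"],4).tolist(),round(d["confidence"],2)) for d in r.look_for(n,t)])
        except Exception as e: print(t,e)
print(r.get_state())
E
```

```text
pics
top {'intrinsics': array([[496.47380904,   0.        , 317.31996787],
       [  0.        , 496.47380904, 237.76466086],
       [  0.        ,   0.        ,   1.        ]]), 'k1': -0.13839295894015755, 'eye': array([0.38520258, 0.3094517 , 0.90007978]), 'rotation': array([ 0.04875351, -0.04363771, -0.69536513,  0.71567183])}
brass_blank [([0.3885, 0.0741, 0.0123], 0.85), ([0.4997, 0.1892, 0.0523], 0.76)]
nest_plate [([0.5461, 0.2465, 0.032], 0.72)]
rail_face [([0.5448, 0.246, 0.0382], 0.83)]
stop_face [([0.5444, 0.2474, 0.0349], 0.58)]
lip_nose [([0.5444, 0.25, 0.0353], 0.94)]
pocket_home [([0.5427, 0.2474, 0.0383], 0.6)]
brown_nut []
bolt [([0.4904, 0.5243, 0.0138], 0.53)]
tin [([0.5808, 0.5459, 0.058], 0.63)]
red_cap [([0.4093, 0.4969, 0.0112], 0.5)]
side {'intrinsics': array([[475.22352019,   0.        , 328.79428574],
       [  0.        , 475.22352019, 240.85301714],
       [  0.        ,   0.        ,   1.        ]]), 'k1': -0.027854733331675884, 'eye': array([0.33105932, 1.09524504, 0.38874136]), 'rotation': array([-0.05297969,  0.55101978,  0.82932751, -0.07606727])}
bra
[... 505 characters left out ...]
68,  0.68906017, -0.1946138 ,  1.56528225,  0.15730367,
        0.90253517, -0.21510045]), 'qd': array([ 1.84354281e-05, -3.02408805e-04, -1.33388478e-03,  8.86152172e-04,
       -1.30003081e-05, -4.37027363e-05,  1.02939733e-06]), 'joint_torque': array([ 1.72777109e-04, -5.27498996e+01, -1.26728386e+00, -1.53745347e+01,
       -5.19867777e-02, -5.14649182e-04,  3.40450185e-05]), 'tool_pos': array([ 0.2835277 , -0.55701073,  0.30277269]), 'eef_rot': array([9.72418757e-01, 2.33241846e-01, 1.68308436e-05, 4.71210986e-05]), 'contact_force': array([-0.73122435,  0.32262825, -0.21420972]), 'moment': array([ 0.07401469, -0.04425705,  0.00279786]), 'finger_force': 0.0, 'opening': 1.001725402560962}
```

View pics/top0.png

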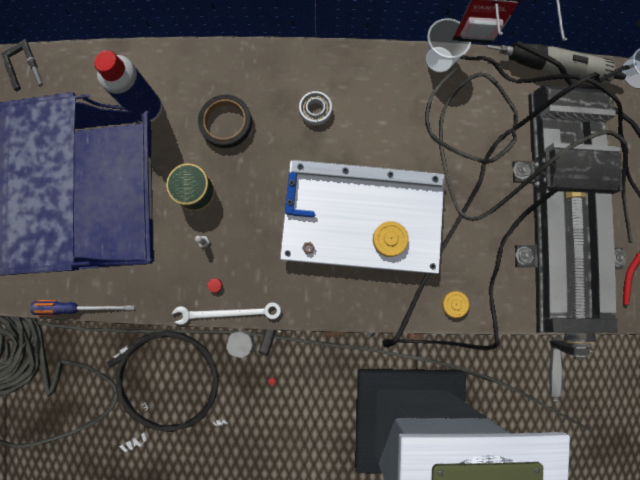

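View pics/side0.png

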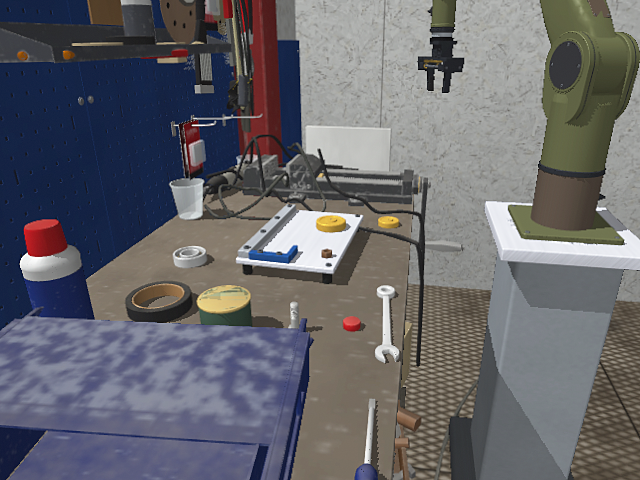

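The top view shows the plate with corners at about (291,162), (443,174), (439,272) and (282,260). The rail is at the top, the blue pocket at (300,200), the blank at (391,239) and the nut at (308,248). A smaller decoy disc lies on the bench at (456,305). The side view agrees. Next I'll fit the plate pose.

```bash
cat > fit.py <<'E'
from h import *
from scipy.optimize import minimize
def T(p,P):
    P=np.atleast_2d(P); c,s=np.cos(p[2]),np.sin(p[2])
    return np.c_[p[0]+c*P[:,0]-s*P[:,1],p[1]+s*P[:,0]+c*P[:,1],P[:,2]]
def inv(p,P):
    P=np.atleast_2d(P)-[p[0],p[1],0]; c,s=np.cos(p[2]),np.sin(p[2])
    return np.c_[c*P[:,0]+s*P[:,1],-s*P[:,0]+c*P[:,1],P[:,2]]
box=lambda x0,x1,y0,y1,z0,z1:np.array([[x,y,z] for x in(x0,x1) for y in(y0,y1) for z in(z0,z1)])
pts=np.r_[box(-.085,.095,-.14,.14,.024,.034),box(.07,.095,-.135,.135,.034,.048)]
a=np.linspace(0,2*np.pi,60)
disc=lambda rad,z:np.c_[rad*np.cos(a),rad*np.sin(a),0*a+z]
def hullmask(c,P):
    m=np.zeros((480*4,640*4),np.uint8); h=cv2.convexHull(((proj(c,P)+.5)*4).astype(np.float32)).astype(int)
    cv2.fillConvexPoly(m,h,1); return cv2.resize(m.astype(np.float32),(640,480),interpolation=cv2.INTER_AREA)
E
cat > m1.py <<'E'
from fit import *
M={};B={};C={}
for n in ["top","side"]:
    im=r.snapshot(n); C[n]=r.get_calibration(n)
    s=r.silhouettes(n,"nest_plate"); b=r.silhouettes(n,"brass_blank")
    M[n]=s[0]["pixels"]; B[n]=[x["pixels"] for x in b]
    print(n,[(round(x["confidence"],2),x["pixels"].sum()) for x in s],[(round(x["confidence"],2),x["pixels"].sum(),np.argwhere(x["pixels"]).mean(0).round(1)) for x in b])
    vis=im.copy(); vis[M[n]]=vis[M[n]]//2+np.array([0,0,127],np.uint8)
    if n=="top": top=im
    # hull of mask with blank included
    h=cv2.convexHull(np.argwhere(M[n])[:,::-1].astype(np.int32)); m=np.zeros((480,640),np.uint8); cv2.fillConvexPoly(m,h,1); M[n]=m.astype(float)
def cost(p,names): return sum(np.abs(hullmask(C[n],T(p,pts))-M[n]).sum() for n in names)
best={}
for names in (["top"],["side"],["top","side"]):
    o=minimize(cost,[.53,.24,-.05],args=(names,),method="Nelder-Mead",options=dict(initial_simplex=[[.53,.24,-.05],[.55,.24,-.05],[.53,.26,-.05],[.53,.24,.05]],xatol=1e-4,fatol=.1))
    print(names,o.x.round(4),o.fun); best[tuple(names)]=o.x
p=best[("top",)]
for n in B:
    for b in B[n][:2]:
        dp=lambda q:np.r_[disc(.031,0.034),disc(.031,.05)]+[q[0],q[1],0]
        o=minimize(lambda q:np.abs(hullmask(C[n],dp(q))-b).sum(),[.5,.19],method="Nelder-Mead",options=dict(initial_simplex=[[.5,.19],[.52,.19],[.5,.21]]))
        print(n,"blank",o.x.round(4),o.fun,"in plate",inv(p,[o.x[0],o.x[1],.034]).round(4))
np.save("p.npy",p)
def draw(im,c,P): cv2.polylines(im,[((proj(c,P)-[260,140])*4+2).astype(int).reshape(-1,1,2)],True,(0,0,255),1)
z=cv2.resize(top[140:290,260:460],None,fx=4,fy=4,interpolation=cv2.INTER_CUBIC)
draw(z,C["top"],T(p,[[-.085,-.14,.034],[.095,-.14,.034],[.095,.14,.034],[-.085,.14,.034]]))
draw(z,C["top"],T(p,[[.07,-.135,.048],[.07,.135,.048]])); draw(z,C["top"],T(p,[[.07,.125,.048],[-.005,.125,.048]]));draw(z,C["top"],T(p,[[-.001,.086,.048],[.004,.091,.048],[.004,.125,.048]]))
cv2.imwrite("pics/ov.png",z)
E
python3 m1.py
```

```text
top [(0.64, np.int64(107)), (0.59, np.int64(14410))] [(0.82, np.int64(540), array([304.3, 455.4])), (0.75, np.int64(952), array([238.4, 390.4])), (0.56, np.int64(1693), array([186.9, 190. ])), (0.25, np.int64(14618), array([215.1, 361.4]))]
side [(0.74, np.int64(5322)), (0.4, np.int64(237))] [(0.93, np.int64(427), array([223.1, 330.4])), (0.48, np.int64(220), array([221.6, 388. ]))]
['top'] [ 1.19 -0.56  1.55] 112.0
['side'] [ 0.5339  0.2732 -0.0487] 718.375
['top', 'side'] [ 0.5332  0.2694 -0.0672] 17004.3125
top blank [1.0625 0.1281] 540.0 in plate [[0.6853 0.1418 0.034 ]]
top blank [0.5001 0.1902] 99.125 in plate [[0.7357 0.7054 0.034 ]]
side blank [0.4994 0.1877] 45.1875 in plate [[0.7332 0.706  0.034 ]]
side blank [  86.4462 -102.1828] 220.125 in plate [[-9.9828e+01 -8.7351e+01  3.4000e-02]]
```

View pics/ov.png

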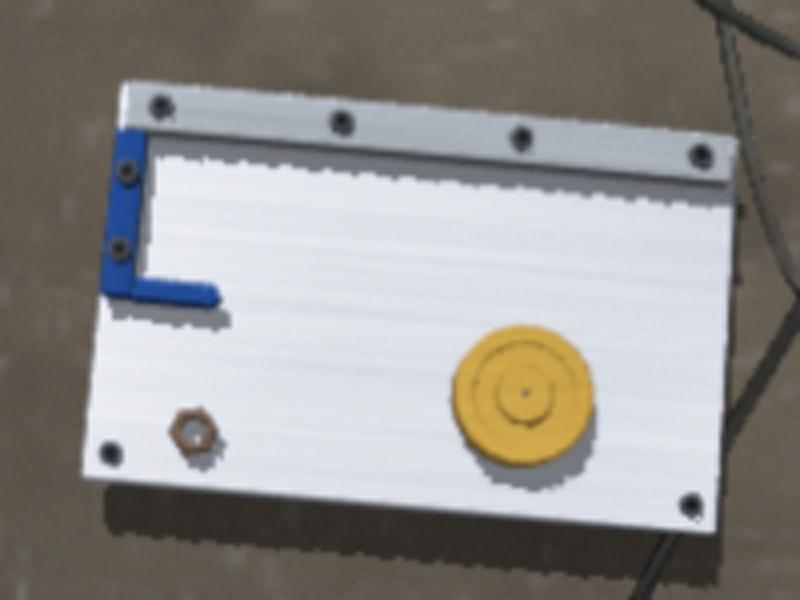

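```bash
sed -i 's/M\[n\]=s\[0\]\["pixels"\]/M[n]=max(s,key=lambda x:x["pixels"].sum())["pixels"]/' m1.py
cat >> m1.py <<'E'
uv=np.array([[83,478],[714,531],[145,130],[728,182],[220,296],[136,282],[122,83],[735,136]])/4.+[260-.5+.125,140-.5+.125]
W=np.array([[-.085,.14,.034],[-.085,-.14,.034],[.07,.125,.048],[.07,-.135,.048],[-.001,.086,.048],[.004,.125,.048],[.095,.135,.048],[.095,-.135,.048]])
from scipy.optimize import least_squares
o=least_squares(lambda q:(proj(C["top"],T(q,W))-uv).ravel(),[.54,.24,-.05]); print("pts",o.x.round(4),o.fun.reshape(-1,2).round(1).tolist())
print("blank",inv(o.x,[.5001,.1902,.034]),inv(o.x,[.4994,.1877,.034]))
np.save("p.npy",o.x)
E
python3 m1.py
```

```text
top [(0.45, np.int64(14230))] [(0.8, np.int64(972), array([238.3, 389.9])), (0.65, np.int64(570), array([304.3, 455.1])), (0.32, np.int64(14566), array([215.2, 361.8]))]
side [(0.75, np.int64(5489))] [(0.66, np.int64(202), array([221.7, 388.2])), (0.61, np.int64(450), array([223.1, 330.4]))]
['top'] [ 0.5339  0.237  -0.057 ] 426.6875
['side'] [ 0.5337  0.2737 -0.0577] 754.6875
['top', 'side'] [ 0.5334  0.2377 -0.0602] 1543.9375
top blank [0.5002 0.1906] 76.25 in plate [[-0.031  -0.0482  0.034 ]]
top blank [1.0625 0.1281] 570.0 in plate [[ 0.534  -0.0786  0.034 ]]
side blank [  86.4462 -102.1828] 202.125 in plate [[ 9.16048e+01 -9.73618e+01  3.40000e-02]]
side blank [0.499 0.189] 27.0625 in plate [[-0.0321 -0.0499  0.034 ]]
pts [ 0.5346  0.2375 -0.0559] [[-0.6, 1.0], [0.5, 1.0], [0.0, 0.8], [0.6, 0.3], [-0.2, 0.6], [-1.2, -0.6], [1.5, -1.5], [-0.6, -1.8]]
blank [[-0.03182093 -0.0491871   0.034     ]] [[-0.03238015 -0.05172231  0.034     ]]
```

View pics/ov.png

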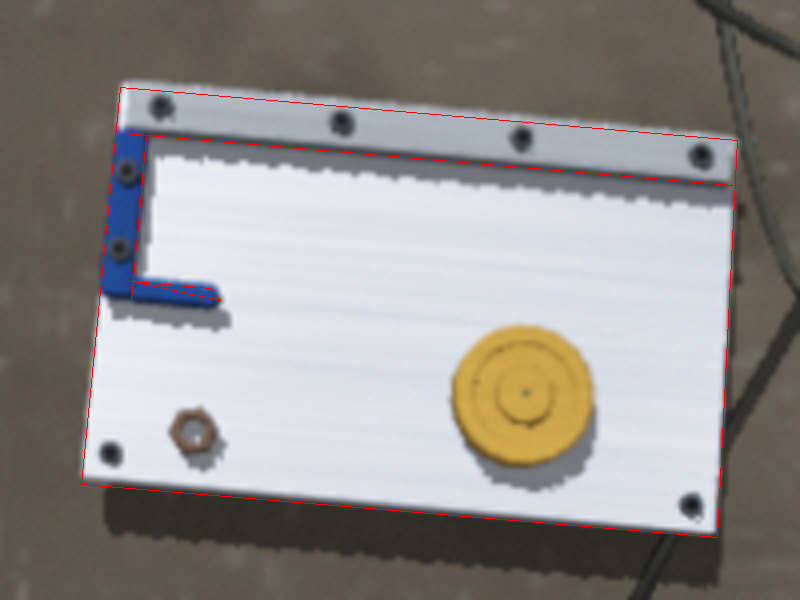

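The overlay matches the bars and plate edges. The plate is at about (0.5346, 0.2375) with yaw -3.2°, and the blank sits at about (-32, -50) mm in the plate frame. I'll travel above the bench first.

play_rows(translation=[[0.0355,-0.022,0],[0.0355,-0.022,0],[0.0355,-0.022,0],[0.0355,-0.022,0],[0.0355,-0.022,0],[0.0355,-0.022,0],[0.0355,-0.022,0],[0.0355,-0.022,0],[0.0355,-0.022,0],[0.0355,-0.022,0],[0.014,-0.0365,0],[0.014,-0.0365,0],[0.014,-0.0365,0],[0.014,-0.0365,0],[0.014,-0.0365,0],[0.014,-0.0365,0],[0.014,-0.0365,0],[0.014,-0.0365,0],[0.014,-0.0365,0],[0.014,-0.0365,0]], delta_rot=[[0,0,0],[0,0,0],[0,0,0],[0,0,0],[0,0,0],[0,0,0],[0,0,0],[0,0,0],[0,0,0],[0,0,0],[0,0,0],[0,0,0],[0,0,0],[0,0,0],[0,0,0],[0,0,0],[0,0,0],[0,0,0],[0,0,0],[0,0,0]], grip=[-0.32,-0.32,-0.32,-0.32,-0.32,-0.32,-0.32,-0.32,-0.32,-0.32,-0.32,-0.32,-0.32,-0.32,-0.32,-0.32,-0.32,-0.32,-0.32,-0.32])

```text
clock: 4.2
tool_pos: [0.4592, 0.1902, 0.3029]
eef_rot: [0.972, 0.233, 0.0, -0.0]
contact_force: [0.5, 0.2, -0.2]
opening: 0.34
finger_force: 0.0
```

```bash
cat > go.py <<'E'
import sys
from fit import *
# args: plate x,y (tool centre), tip height over plate top, plate yaw deg of tool x
p=np.load("p.npy"); s=r.get_state(); Rt=R.from_quat(s["eef_rot"])
x=Rt.as_matrix()[:,0]; yaw=np.degrees(np.arctan2(x[1],x[0]))
cur=inv(p,s["tool_pos"])[0]
print("clock",s["clock"],"q",np.round(s["q"],2),"plate",cur.round(4),"tip",round(cur[2]-.064-.034,4),"plateyaw",round(yaw-np.degrees(p[2]),1),"F",np.round(s["contact_force"],1),"op",round(s["opening"],3),"tilt z",Rt.as_matrix()[:,2].round(3))
if len(sys.argv)>1:
    a=list(map(float,sys.argv[1:])); tgt=T(p,[a[0],a[1],a[2]+.098])[0]
    print("move in current tool axes",Rt.inv().apply(tgt-s["tool_pos"]).round(4),"rz",round(-(((a[3]+np.degrees(p[2])-yaw)+180)%360-180),2))
E
python3 go.py -0.085 -0.05 0.05 180
```

```text
clock 4.2 q [-0.42  0.52 -0.11  1.95  0.08  0.68 -1.67] plate [-0.0727 -0.0514  0.3029] tip 0.2049 plateyaw 30.2 F [ 0.5  0.2 -0.2] op 0.34 tilt z [ 0.001  0.    -1.   ]
move in current tool axes [-0.01   -0.0075  0.1549] rz -149.82
```

play_rows(translation=[[0,0,0],[0,0,0],[0,0,0],[0,0,0],[0,0,0],[0,0,0],[0,0,0],[0,0,0],[0,0,0],[0,0,0],[0,0,0],[0,0,0],[0,0,0],[0,0,0],[0,0,0],[0,0,0]], delta_rot=[[0,0,-10],[0,0,-10],[0,0,-10],[0,0,-10],[0,0,-10],[0,0,-10],[0,0,-10],[0,0,-10],[0,0,-10],[0,0,-10],[0,0,-10],[0,0,-10],[0,0,-10],[0,0,-10],[0,0,-10],[0,0,0]], grip=[-0.32,-0.32,-0.32,-0.32,-0.32,-0.32,-0.32,-0.32,-0.32,-0.32,-0.32,-0.32,-0.32,-0.32,-0.32,-0.32])

```text
clock: 6.2
tool_pos: [0.4594, 0.1887, 0.3026]
eef_rot: [0.028, 1.0, 0.0, -0.0]
contact_force: [0.0, 0.5, -0.7]
opening: 0.344
finger_force: 0.0
```

```bash
python3 go.py -0.087 -0.05 0.005 180
```

```text
clock 6.2 q [ 0.05  0.65 -0.88  1.93  0.64  0.88  0.36] plate [-0.0723 -0.053   0.3026] tip 0.2046 plateyaw 180.0 F [ 0.   0.5 -0.7] op 0.344 tilt z [-0.  0. -1.]
move in current tool axes [0.0146 0.0029 0.1996] rz 0.05
```

play_rows(translation=[[0.015,0.003,0],[0,0,0.03],[0,0,0.03],[0,0,0.03],[0,0,0.03],[0,0,0.03],[0,0,0.02],[0,0,0.015],[0,0,0.01],[0,0,0.004],[0,0,0]], delta_rot=[[0,0,0],[0,0,0],[0,0,0],[0,0,0],[0,0,0],[0,0,0],[0,0,0],[0,0,0],[0,0,0],[0,0,0],[0,0,0]], grip=[-0.32,-0.32,-0.32,-0.32,-0.32,-0.32,-0.32,-0.32,-0.32,-0.32,-0.32])

```text
clock: 7.58
tool_pos: [0.4444, 0.1928, 0.1039]
eef_rot: [0.027, 1.0, 0.0, 0.0]
contact_force: [-0.1, 1.1, -0.1]
opening: 0.337
finger_force: 0.0
```

```bash
python3 go.py -0.068 -0.05 0.005 180
python3 - <<'E'
from h import *
cv2.imwrite("pics/w1.png",np.hstack([r.snapshot("top")[140:290,260:460].repeat(2,0).repeat(2,1),cv2.resize(r.snapshot("side")[170:320,220:420],(400,300))]))
E
```

```text
clock 7.575 q [-0.2   0.92 -0.51  2.11  1.16  0.43 -0.13] plate [-0.0876 -0.0497  0.1039] tip 0.0059 plateyaw 180.2 F [-0.1  1.1 -0.1] op 0.337 tilt z [ 0.  0. -1.]
move in current tool axes [-0.0196 -0.0004  0.0009] rz 0.16
```

View pics/w1.png

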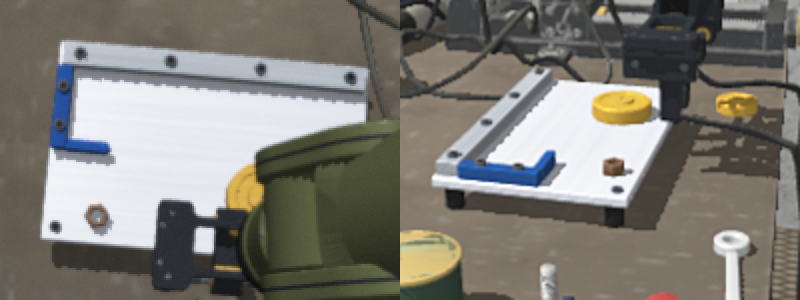

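The fingers are behind the disc, just clear of it, and the nut is untouched. I'll push toward the rail now.

play_rows(translation=[[-0.005,0,0],[-0.005,0,0],[-0.005,0,0],[-0.005,0,0],[-0.005,0,0],[-0.005,0,0],[-0.005,0,0],[-0.005,0,0],[-0.005,0,0],[-0.005,0,0],[-0.005,0,0],[-0.005,0,0],[-0.005,0,0],[-0.005,0,0],[-0.005,0,0],[-0.005,0,0]], delta_rot=[[0,0,0],[0,0,0],[0,0,0],[0,0,0],[0,0,0],[0,0,0],[0,0,0],[0,0,0],[0,0,0],[0,0,0],[0,0,0],[0,0,0],[0,0,0],[0,0,0],[0,0,0],[0,0,0]], grip=[-0.32,-0.32,-0.32,-0.32,-0.32,-0.32,-0.32,-0.32,-0.32,-0.32,-0.32,-0.32,-0.32,-0.32,-0.32,-0.32])

```text
clock: 9.68
tool_pos: [0.5247, 0.1884, 0.1037]
eef_rot: [0.026, 1.0, -0.0, 0.0]
contact_force: [-2.6, 0.9, 0.2]
opening: 0.339
finger_force: 1.1
```

```bash
python3 go.py 0.003 -0.05 0.005 180
cat > bl.py <<'E'
from fit import *
p=np.load("p.npy")
for n in ["side","top"]:
    im=r.snapshot(n); c=r.get_calibration(n)
    for b in r.silhouettes(n,"brass_blank")[:3]:
        m=b["pixels"]; ij=np.argwhere(m).mean(0)[::-1]; q0=unproj(c,ij,.042)[0,:2]
        if m.sum()>1500: continue
        o=minimize(lambda q:np.abs(hullmask(c,np.r_[disc(.031,.034),disc(.031,.05)]+[q[0],q[1],0])-m).sum(),q0,method="Nelder-Mead",options=dict(initial_simplex=[q0,q0+[.01,0],q0+[0,.01]]))
        print(n,round(b["confidence"],2),m.sum(),"plate",inv(p,[*o.x,.034])[0].round(4),"res",o.fun)
E
python3 bl.py
```

```text
clock 9.675 q [-0.08  0.98 -0.62  1.89  0.98  0.61  0.18] plate [-0.0072 -0.0496  0.1037] tip 0.0057 plateyaw 180.2 F [-2.6  0.9  0.2] op 0.339 tilt z [ 0. -0. -1.]
move in current tool axes [-0.0102 -0.0005  0.0007] rz 0.18
side 0.8 377 plate [ 0.0311 -0.0504  0.034 ] res 101.4375
side 0.79 224 plate [-0.142 -0.102  0.034] res 226.8125
top 0.95 563 plate [-0.132  -0.1718  0.034 ] res 521.6875
```

play_rows(translation=[[-0.003,0,0],[-0.003,0,0],[-0.001,0,0],[-0.001,0,0]], delta_rot=[[0,0,0],[0,0,0],[0,0,0],[0,0,0]], grip=[-0.32,-0.32,-0.32,-0.32])

```text
clock: 10.38
tool_pos: [0.5322, 0.1881, 0.1037]
eef_rot: [0.026, 1.0, -0.0, -0.0]
contact_force: [-2.8, 0.1, 0.7]
opening: 0.335
finger_force: 1.4
```

play_rows(translation=[[-0.001,0,0]], delta_rot=[[0,0,0]], grip=[-0.32])

```text
clock: 10.5
tool_pos: [0.5333, 0.188, 0.1037]
eef_rot: [0.026, 1.0, 0.0, -0.0]
contact_force: [-3.3, -0.8, 0.8]
opening: 0.343
finger_force: 1.4
```

play_rows(translation=[[-0.001,0,0]], delta_rot=[[0,0,0]], grip=[-0.32])

```text
clock: 10.62
tool_pos: [0.5343, 0.1879, 0.1037]
eef_rot: [0.026, 1.0, -0.0, -0.0]
contact_force: [-2.7, 0.4, 2.4]
opening: 0.342
finger_force: 1.3
```

play_rows(translation=[[-0.001,0,0]], delta_rot=[[0,0,0]], grip=[-0.32])

```text
clock: 10.75
tool_pos: [0.5354, 0.1879, 0.1037]
eef_rot: [0.026, 1.0, -0.0, 0.0]
contact_force: [-2.2, -0.1, 1.5]
opening: 0.34
finger_force: 1.4
```

play_rows(translation=[[-0.001,0,0]], delta_rot=[[0,0,0]], grip=[-0.32])

```text
clock: 10.88
tool_pos: [0.5362, 0.1878, 0.1037]
eef_rot: [0.026, 1.0, -0.0, -0.0]
contact_force: [-3.6, -0.6, 2.4]
opening: 0.342
finger_force: 2.1
```

```bash
python3 go.py; python3 bl.py
```

```text
clock 10.875 q [-0.06  0.99 -0.63  1.85  0.97  0.64  0.22] plate [ 0.0044 -0.0496  0.1037] tip 0.0057 plateyaw 180.2 F [-3.6 -0.6  2.4] op 0.342 tilt z [-0. -0. -1.]
side 0.63 354 plate [ 0.0423 -0.0511  0.034 ] res 103.3125
side 0.63 230 plate [-0.1455 -0.0962  0.034 ] res 225.75
top 0.76 570 plate [-0.1314 -0.1648  0.034 ] res 515.25
```

Force is beginning to rise, so I'll nudge until contact is clear.

play_rows(translation=[[-0.001,0,0]], delta_rot=[[0,0,0]], grip=[-0.32])

```text
clock: 11.2
tool_pos: [0.5365, 0.1878, 0.1036]
eef_rot: [0.026, 1.0, -0.0, -0.001]
contact_force: [-6.5, -0.6, 3.2]
opening: 0.344
finger_force: 3.0
```

play_rows(translation=[[-0.001,0,0]], delta_rot=[[0,0,0]], grip=[-0.32])

```text
clock: 11.32
tool_pos: [0.5367, 0.1878, 0.1036]
eef_rot: [0.026, 1.0, -0.0, -0.001]
contact_force: [-8.8, 0.5, 4.7]
opening: 0.337
finger_force: 3.9
```

The blank is seated against the rail: motion has stalled and the reaction is 9 N. I'll back off, rise and turn for the second push.

play_rows(translation=[[0.01,0,0],[0.02,0,0],[0.01,0,-0.03],[0,0,-0.04],[0,0,0],[0,0,0],[0,0,0],[0,0,0],[0,0,0],[0,0,0],[0,0,0],[0,0,0],[0,0,0],[0,0,0],[0,0,0]], delta_rot=[[0,0,0],[0,0,0],[0,0,0],[0,0,0],[0,0,10],[0,0,10],[0,0,10],[0,0,10],[0,0,10],[0,0,10],[0,0,10],[0,0,10],[0,0,10],[0,0,10],[0,0,0]], grip=[-0.32,-0.32,-0.32,-0.5,-1,-1,-1,-1,-1,-1,-1,-1,-1,-1,-1])

```text
clock: 13.2
tool_pos: [0.4992, 0.1899, 0.1741]
eef_rot: [0.782, 0.623, 0.001, 0.001]
contact_force: [0.4, 0.4, 0.0]
opening: 0.006
finger_force: 0.0
```

```bash
python3 go.py 0.033 -0.106 0.005 80; python3 bl.py
```

```text
clock 13.2 q [-0.3   0.78 -0.25  1.95  0.4   0.46 -1.06] plate [-0.0327 -0.0495  0.1741] tip 0.0761 plateyaw 80.3 F [0.4 0.4 0. ] op 0.006 tilt z [ 0.002 -0.    -1.   ]
move in current tool axes [-0.0446  0.0741  0.0713] rz 0.29
side 0.81 431 plate [ 0.04   -0.0524  0.034 ] res 24.5625
side 0.52 216 plate [-0.1427 -0.101   0.034 ] res 234.5
top 0.84 577 plate [-0.1306 -0.1674  0.034 ] res 507.0
top 0.82 248 plate [ 0.0419 -0.0248  0.034 ] res 779.9375
top 0.5 159 plate [-0.1237  0.2616  0.034 ] res 907.1875
```

play_rows(translation=[[-0.022,0.037,0],[-0.0225,0.037,0],[0,0,0.03],[0,0,0.025],[0,0,0.01],[0,0,0.006],[0,0,0]], delta_rot=[[0,0,0],[0,0,0],[0,0,0],[0,0,0],[0,0,0],[0,0,0],[0,0,0]], grip=[-1,-1,-1,-1,-1,-1,-1])

```text
clock: 14.28
tool_pos: [0.5606, 0.13, 0.1029]
eef_rot: [0.783, 0.623, 0.0, 0.0]
contact_force: [-0.4, -0.1, -0.0]
opening: 0.005
finger_force: 0.0
```

```bash
python3 go.py 0.033 0.0 0.005 80; python3 bl.py
python3 - <<'E'
from h import *
cv2.imwrite("pics/w2.png",np.hstack([r.snapshot("top")[140:290,260:460].repeat(2,0).repeat(2,1),cv2.resize(r.snapshot("side")[170:320,220:420],(400,300))]))
E
```

```text
clock 14.275 q [-0.18  0.93 -0.23  1.84  0.46  0.42 -0.96] plate [ 0.032  -0.106   0.1029] tip 0.0049 plateyaw 80.2 F [-0.4 -0.1 -0. ] op 0.005 tilt z [ 0.  0. -1.]
move in current tool axes [ 1.046e-01 -1.700e-02 -1.000e-04] rz 0.21
side 0.84 435 plate [ 0.04   -0.0526  0.034 ] res 22.5625
side 0.54 221 plate [-0.1452 -0.102   0.034 ] res 230.5
side 0.53 76 plate [-0.0547  0.07    0.034 ] res 559.875
top 0.93 972 plate [ 0.0401 -0.0502  0.034 ] res 58.1875
top 0.81 549 plate [-0.1324 -0.1666  0.034 ] res 535.0625
```

View pics/w2.png

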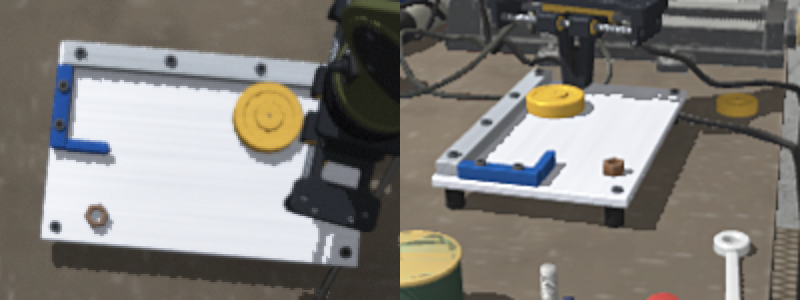

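The blank lies against the rail at about (40, -50) mm with the closed fingers behind it. I'll slide it along now.

play_rows(translation=[[0.0049,-0.0008,0],[0.0049,-0.0008,0],[0.0049,-0.0008,0],[0.0049,-0.0008,0],[0.0049,-0.0008,0],[0.0049,-0.0008,0],[0.0049,-0.0008,0],[0.0049,-0.0008,0],[0.0049,-0.0008,0],[0.0049,-0.0008,0],[0.0049,-0.0008,0],[0.0049,-0.0008,0]], delta_rot=[[0,0,0],[0,0,0],[0,0,0],[0,0,0],[0,0,0],[0,0,0],[0,0,0],[0,0,0],[0,0,0],[0,0,0],[0,0,0],[0,0,0]], grip=[-1,-1,-1,-1,-1,-1,-1,-1,-1,-1,-1,-1])

```text
clock: 16.08
tool_pos: [0.5644, 0.1896, 0.1027]
eef_rot: [0.783, 0.622, -0.0, 0.0]
contact_force: [-0.3, -2.7, 1.1]
opening: 0.004
finger_force: 1.3
```

```bash
python3 go.py 0.032 0.045 0.005 80; python3 bl.py
```

```text
clock 16.075 q [-0.27  0.94 -0.23  1.78  0.42  0.47 -1.02] plate [ 0.0324 -0.0462  0.1027] tip 0.0047 plateyaw 80.2 F [-0.3 -2.7  1.1] op 0.004 tilt z [-0. -0. -1.]
move in current tool axes [ 0.0898 -0.0159 -0.0003] rz 0.18
side 0.7 480 plate [ 0.0391 -0.0081  0.034 ] res 24.75
top 0.81 524 plate [-0.1333 -0.1609  0.034 ] res 561.0625
top 0.64 164 plate [-0.1319  0.2394  0.034 ] res 902.4375
top 0.58 761 plate [ 0.0407 -0.0057  0.034 ] res 278.125
```

play_rows(translation=[[0.0049,-0.0008,0],[0.0049,-0.0008,0],[0.0049,-0.0008,0],[0.0049,-0.0008,0],[0.0049,-0.0008,0],[0.0049,-0.0008,0],[0.0049,-0.0008,0]], delta_rot=[[0,0,0],[0,0,0],[0,0,0],[0,0,0],[0,0,0],[0,0,0],[0,0,0]], grip=[-1,-1,-1,-1,-1,-1,-1])

```text
clock: 17.15
tool_pos: [0.5667, 0.2242, 0.1027]
eef_rot: [0.783, 0.622, 0.0, 0.0]
contact_force: [-0.4, -1.7, 0.8]
opening: 0.008
finger_force: 1.4
```

```bash
python3 go.py 0.032 0.045 0.005 80; python3 bl.py
```

```text
clock 17.15 q [-0.32  0.95 -0.23  1.74  0.4   0.5  -1.05] plate [ 0.0328 -0.0115  0.1027] tip 0.0047 plateyaw 80.2 F [-0.4 -1.7  0.8] op 0.008 tilt z [ 0. -0. -1.]
move in current tool axes [ 0.0555 -0.0104 -0.0003] rz 0.18
side 0.85 546 plate [0.0385 0.0286 0.034 ] res 31.25
side 0.64 209 plate [-0.1446 -0.1019  0.034 ] res 241.875
top 0.84 551 plate [-0.1311 -0.1691  0.034 ] res 533.875
top 0.6 666 plate [0.0394 0.0293 0.034 ] res 365.375
```

play_rows(translation=[[0.0049,-0.0008,0],[0.0049,-0.0008,0],[0.0049,-0.0008,0],[0.0049,-0.0008,0],[0.0049,-0.0008,0],[0.0049,-0.0008,0],[0.0049,-0.0008,0],[0.0049,-0.0008,0],[0.0049,-0.0008,0],[0.0049,-0.0008,0],[0.0049,-0.0008,0],[0.002,-0.0003,0]], delta_rot=[[0,0,0],[0,0,0],[0,0,0],[0,0,0],[0,0,0],[0,0,0],[0,0,0],[0,0,0],[0,0,0],[0,0,0],[0,0,0],[0,0,0]], grip=[-1,-1,-1,-1,-1,-1,-1,-1,-1,-1,-1,-1])

```text
clock: 18.85
tool_pos: [0.5703, 0.2811, 0.1027]
eef_rot: [0.783, 0.623, 0.0, -0.0]
contact_force: [-0.2, -2.8, 0.9]
opening: 0.001
finger_force: 1.4
```

```bash
python3 go.py 0.032 0.055 0.005 80; python3 bl.py
```

```text
clock 18.85 q [-0.4   0.98 -0.24  1.65  0.38  0.56 -1.09] plate [0.0332 0.0455 0.1027] tip 0.0047 plateyaw 80.2 F [-0.2 -2.8  0.9] op 0.001 tilt z [ 0.     0.001 -1.   ]
move in current tool axes [ 0.0091 -0.0028 -0.0003] rz 0.21
side 0.62 470 plate [0.0435 0.0755 0.034 ] res 143.25
side 0.52 230 plate [-0.1463 -0.0985  0.034 ] res 223.8125
top 0.84 554 plate [-0.1371 -0.1655  0.034 ] res 532.25
top 0.79 482 plate [0.0415 0.09   0.034 ] res 542.875
```

play_rows(translation=[[0.002,-0.0003,0],[0.002,-0.0003,0],[0.002,-0.0003,0]], delta_rot=[[0,0,0],[0,0,0],[0,0,0]], grip=[-1,-1,-1])

```text
clock: 19.42
tool_pos: [0.571, 0.2863, 0.1027]
eef_rot: [0.783, 0.622, -0.0, 0.0]
contact_force: [-0.3, -3.8, 1.6]
opening: 0.009
finger_force: 1.4
```

play_rows(translation=[[0.001,-0.0002,0]], delta_rot=[[0,0,0]], grip=[-1])

```text
clock: 19.55
tool_pos: [0.571, 0.2877, 0.1027]
eef_rot: [0.783, 0.622, 0.0, 0.0]
contact_force: [-0.2, -2.4, 1.1]
opening: 0.004
finger_force: 1.4
```

play_rows(translation=[[0.001,-0.0002,0]], delta_rot=[[0,0,0]], grip=[-1])

```text
clock: 19.68
tool_pos: [0.571, 0.2885, 0.1027]
eef_rot: [0.783, 0.622, -0.0, 0.0]
contact_force: [0.2, -2.4, 0.7]
opening: 0.005
finger_force: 1.4
```

play_rows(translation=[[0.001,-0.0002,0]], delta_rot=[[0,0,0]], grip=[-1])

```text
clock: 19.8
tool_pos: [0.571, 0.2895, 0.1027]
eef_rot: [0.783, 0.622, -0.0, 0.0]
contact_force: [0.8, -3.6, 1.2]
opening: 0.004
finger_force: 1.4
```

play_rows(translation=[[0.001,-0.0002,0]], delta_rot=[[0,0,0]], grip=[-1])

```text
clock: 19.92
tool_pos: [0.571, 0.2906, 0.1027]
eef_rot: [0.783, 0.622, -0.0, 0.0]
contact_force: [-0.3, -1.6, 0.8]
opening: 0.004
finger_force: 1.6
```

play_rows(translation=[[0.001,-0.0002,0]], delta_rot=[[0,0,0]], grip=[-1])

```text
clock: 20.05
tool_pos: [0.5711, 0.2908, 0.1027]
eef_rot: [0.783, 0.622, -0.001, 0.001]
contact_force: [-0.8, -4.3, 3.4]
opening: 0.005
finger_force: 2.6
```

play_rows(translation=[[0.001,-0.0002,0]], delta_rot=[[0,0,0]], grip=[-1])

```text
clock: 20.18
tool_pos: [0.5711, 0.2909, 0.1026]
eef_rot: [0.783, 0.622, -0.001, 0.001]
contact_force: [-0.8, -7.3, 3.6]
opening: 0.005
finger_force: 3.3
```

play_rows(translation=[[0.001,-0.0002,0]], delta_rot=[[0,0,0]], grip=[-1])

```text
clock: 20.3
tool_pos: [0.5711, 0.2911, 0.1026]
eef_rot: [0.783, 0.622, -0.002, 0.002]
contact_force: [-1.4, -8.0, 5.7]
opening: 0.003
finger_force: 4.0
```

The blank has stalled against the end stop. One more firm press, then I'll retreat and lift clear.

play_rows(translation=[[0.001,0,0],[0.001,0,0],[0,0,0]], delta_rot=[[0,0,0],[0,0,0],[0,0,0]], grip=[-1,-1,-1])

```text
clock: 20.68
tool_pos: [0.5712, 0.2913, 0.1026]
eef_rot: [0.783, 0.622, -0.003, 0.002]
contact_force: [-2.4, -9.4, 6.6]
opening: 0.007
finger_force: 5.0
```

play_rows(translation=[[-0.008,0,0],[-0.015,0,0],[-0.025,0,0],[-0.02,0,-0.02],[-0.02,0,-0.04],[-0.02,0,-0.05],[-0.03,0,-0.05],[-0.04,0,0],[-0.04,0,0],[0,0,0]], delta_rot=[[0,0,0],[0,0,0],[0,0,0],[0,0,0],[0,0,0],[0,0,0],[0,0,0],[0,0,0],[0,0,0],[0,0,0]], grip=[-1,-1,-1,-1,-1,-1,-1,-1,-1,-1])

```text
clock: 21.92
tool_pos: [0.5216, 0.0794, 0.2627]
eef_rot: [0.784, 0.62, -0.001, 0.001]
contact_force: [0.5, -0.3, 0.0]
opening: 0.006
finger_force: 0.0
```

```bash
python3 go.py; python3 bl.py
python3 - <<'E'
from h import *
cv2.imwrite("pics/w3.png",np.hstack([cv2.resize(r.snapshot("top")[150:270,270:370],(500,600)),cv2.resize(r.snapshot("side")[200:320,220:320],(300,600))]))
E
```

```text
clock 21.925 q [-0.02  0.63 -0.35  1.9   0.34  0.67 -0.81] plate [-0.0042 -0.1586  0.2627] tip 0.1647 plateyaw 79.9 F [ 0.5 -0.3  0. ] op 0.006 tilt z [-0.001 -0.002 -1.   ]
side 0.86 431 plate [0.0441 0.0815 0.034 ] res 189.375
side 0.63 175 plate [-0.1424 -0.1064  0.034 ] res 271.1875
top 0.76 556 plate [-0.1295 -0.1731  0.034 ] res 528.0625
top 0.6 1047 plate [0.0411 0.0934 0.034 ] res 39.25
```

View pics/w3.png

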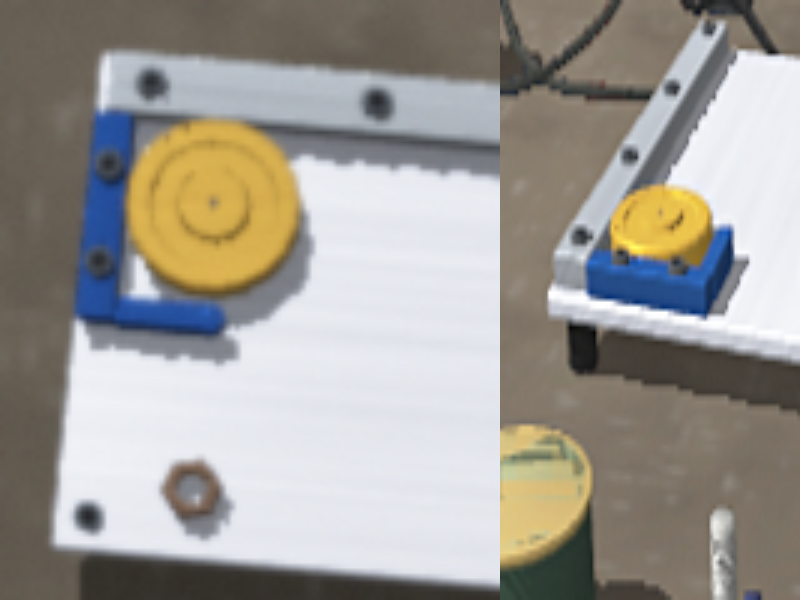

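The blank touches both the rail and the blue stop, at about (130,205) and (215,120) in the crop. The nut, tin and bolt have not moved and the hand is clear, so I'm handing in.

```bash
python3 -c "
from plant import r; print(r.finish_job())"
```

```text
the job is handed in; nothing more can be done
None
```

I pushed the blank to the rail, slid it into the pocket against the blue end stop, withdrew the hand and handed the job in at about 22 s; no verdict came back, but the final pictures show it flat and touching both faces.

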